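# Unclamp a sample tub on the shaker and take its lid off

### The arm

A 7-joint arm with a two-finger parallel gripper is mounted at the origin on the work surface. World frame = base frame: x ahead of the robot, y to its left, z up, the work surface at z = 0. Lengths are in mm, angles in degrees, forces in N, time in s.
With the tool pointing down it reaches from about 400 to 925 mm from the base axis. Payload 5.6 kg.
Tool frame: the origin (TCP) lies on the centre line of the jaws, within the pads' length; the fingertips stand 8 mm ahead of it and the grasp point (between the pads) lies 11 mm behind it; z points along the fingers, y is the direction in which the jaws open and shut (so a half turn about z gives the same grasp; the last joint's range is limited). The gripper opens to 85 mm and grips with 20 to 120 N. Pads are 22 mm wide; open, the fingers measure 114 mm over their backs; the gripper's body (76 mm by 85 mm) begins 54 mm behind the grasp point. The pads swing forward as they close: fully open they stand 13 mm farther back than shut.
Start: joints at [-74.485, 26.786, -0.665, 91.828, 0.344, 61.387, -3.226], TCP at [200.679, 618.252, 239.29] pointing down, gripper open.
Joint ranges: [-144.91, 144.91], [-17.63, 115.5], [-89.93, 88.59], [15.96, 139.68], [-74.01, 254.01], [8.47, 105.57], [-167.45, 167.45]. Speed limits (degrees/s): [147.25, 147.25, 180, 180, 180, 180, 180].

### API

Orientations are given as a 3x3 rotation matrix whose columns are the frame's x, y, z axes.
In Python, from rig import reach, move_linear, move_j, command_gripper, dwell, ik, sense, camera, get_calibration, Unreachable, close_job gives the robot as it stands. Calls block until the motion is done:
- reach(position, orientation): joint-space move of the TCP to a pose.
- move_linear(position, v=150, orientation=None): straight line of the TCP; orientation=None keeps the orientation; v is the mean speed in mm/s.
- move_j(angles): joint-space move.
- command_gripper(opening): finger opening in mm; the grip force is fixed at half the most; returns when the fingers have stopped.
- dwell(seconds).
- ik(position, orientation): joint angles nearest the present ones, or None.
- sense(): the state.
- camera(name): name is "scene" or "top"; returns the picture (384x512x3 uint8, red, green, blue); there is no depth.
- get_calibration(name): a dict with "intrinsics" (3x3 intrinsics, pixels), "world_from_camera" (4x4, takes a point from camera to world coordinates). Camera axes: x right, y down, z forward; pixel columns grow to the right and rows downward; lengths in mm; the calibration is good to about 2 mm. A picture is of the moment at which its call begins. get_calibration takes no time and is no camera call.
A pose or a line that the arm cannot do raises Unreachable and nothing moves.
- close_job(): hands the job in, once; it reports no verdict.
The state is a dict: "time_s": time; "qpos": joint angles; "joint_vel": joint speeds; "effort": joint torques, N m; "tool_pos": TCP position; "ee_rot": TCP orientation; "contact_force": force on the tool from outside, world axes, zero at the start; "torque": the same for the moment, N m; "gripper_width": finger opening in mm.
Only numpy, scipy, OpenCV 4.12 (cv2) and the standard library are available. Lean on these libraries where they do the work, as an engineer would, in place of code of your own. Each camera call takes 0.05 s, during which the arm holds its last target. There are 200 camera calls.

### The job

The lidded sample tub is clamped on the bench shaker. Turn the clamp's bar knob fully counter-clockwise to free it, slide the jaw right back to its end away from the tub so that its lip is well clear of the lid, then take the lid off by its tab and lay it gently, right way up, wholly on the dark rubber mat. Leave the jaw back with its knob free, the tub standing where it is on the shaker, and the other things on the bench undisturbed.

Things in the scene. Friction and masses are not known exactly. Their poses are not given: they have to be found in the camera images.
- shaker: Grey bench shaker, fixed, 200 (x) x 280 (y) mm, flat aluminium platform on top, its upper face 70 mm above the bench. Origin: centre of its underside, on the bench; z up. Its own y is the long direction: the tub stands on the +y half against a low fixed stop, the sliding jaw on the -y half.
- clamp (a joint): Clamp knob on top of the jaw, angle in rad about the vertical axis, 0 to 1.4: 0 = fully tight (bar of the knob along the shaker's y), grows counter-clockwise seen from above, 1.4 = fully free against its stop. It starts between 0 and 0.2. Below about 0.9 the jaw is locked and cannot be slid. Stays where it is left; turning takes about 0.15 N m.
- knob_grip (a point): Point on the knob's axis at gripping height: 101 mm above the shaker's platform, 26 mm above the jaw's top plate. The knob is a black upright bar 46 mm long, 12 mm thick, standing from 6 to 38 mm above that plate; this point is 12 mm below the bar's top. Its x axis is across the bar (12 mm), y along it; it turns with the knob and moves with the jaw.
- jaw (a joint): Jaw position in m, 0 to 0.060: grows as the jaw slides back along the shaker's -y, away from the tub; 0.060 = right back at its end. Starts at 0 to 0.002. Sliding takes about 3 N when the knob is free; it stays where it is left.
- jaw_lip (a point): Middle of the lip's front edge, top face, 75 mm above the platform. The jaw is a block 90 (x) by 44 mm (y) with an 8 mm aluminium plate on top that overhangs 14 mm towards the tub (+y): this lip starts 10 to 12 mm over the lid's edge, 2 mm above the lid, and holds it down. The knob's axis is 36 mm behind this point (-y).
- tub: Loose clear plastic tub, square 120 x 120 mm, 60 mm high, walls 4 mm, open on top, four small jars inside, about 0.65 kg. Stands on the shaker's platform. Origin: centre of its underside; x, y along its sides, nearly as the shaker's.
- lid: Loose white plastic lid, about 110 g: plate 126 x 126 mm, 5 mm thick, with a 6 mm deep frame below, 106 mm square, that drops into the tub's mouth. Origin: centre of the frame's lower edge, 11 mm below the plate's top. Seated, the origin is 54 mm above the tub's underside; laid down, it is on the supporting surface. z up when right way up.
- lid_tab (a point): Grip point on the lid's upright tab: at the lid's -x edge (56 mm from its middle), 31 mm above the lid's origin and 7 mm below the tab's top. The tab is a bar 45 mm long (y), 10 mm thick (x), standing 27 mm high on the plate (its top 38 mm above the lid's origin). Axes as the lid.
- mat: Dark rubber mat, fixed, 200 x 200 mm, 4 mm thick, on the bench on the other side of the robot's centre line from the shaker. Origin: centre of its underside; z up, x and y along its sides.
- specimen_jar: Bystander, to be left alone: capped glass jar, 52 mm across, 75 mm high. Origin: centre of its underside.
- dish: Bystander, to be left alone: closed clear dish, 84 mm across, 16 mm high. Origin: centre of its underside.
- beaker: Bystander, to be left alone: glass beaker, 60 mm across, 75 mm high. Origin: centre of its underside.
- spoon: Bystander, to be left alone: steel sampling spoon, 160 mm long, lying. Origin: centre of its underside.
- wash_bottle: Bystander, to be left alone: white bottle, 60 mm across, 160 mm high, far side of the bench. Origin: centre of its underside.
- tip_box: Bystander, to be left alone: pipette tip box 87 x 127 mm, 65 mm high. Origin: centre of its underside.
- notebook: Bystander, to be left alone: closed notebook 150 x 210 mm, 14 mm thick. Origin: centre of its underside.
Not all that is in view belongs to the job. What is shaped like the lid but pink or turquoise is not meant.

How it is judged (in metres and radians):
On the way, in this order (a step that is already met when the one before it is completed fails the run):
1. the clamp knob is turned free while the jaw is still over the lid (value of joint clamp above 1.1 rad and value of joint jaw below 0.03 m), for 0.1 s.
2. the jaw is slid right back while the lid is still seated on the tub (value of joint jaw above 0.05 m and horizontal distance between lid and tub below 0.02 m and z of lid in the frame of tub below 0.06 m), for 0.1 s.
At the end, for the whole second after the job is handed in: Lid at rest, right way up and flat (within 0.1 rad) on the mat, its middle within 40 mm of the mat's middle along each of the mat's sides; knob freed (over 1.1 rad); jaw back (over 50 mm); tub upright at rest on the shaker within 25 mm of where it started (value of joint clamp above 1.1 rad and value of joint jaw above 0.05 m and z of lid in the frame of mat below 0.012 m and angle between lid's own z axis and vertical below 0.1 rad and linear speed of each of lid, tub below 0.02 m/s and x of lid in the frame of mat between -0.04 and 0.04 m and y of lid in the frame of mat between -0.04 and 0.04 m and distance of tub from where it was at the start of the episode below 0.025 m and angle between tub's own z axis and vertical below 0.05 rad); the robot touches nothing.
It fails at once if a bystander is shoved by more than 30 mm (distance of any of specimen_jar, dish, beaker, spoon, wash_bottle, tip_box, notebook from where it was at the start of the episode above 0.03 m).
It fails at once if the tub is tipped by more than 0.25 rad (angle between tub's own z axis and vertical above 0.25 rad).
It fails at once if the lid is dropped (over 0.6 m/s with no finger on it) (linear speed of lid above 0.6 m/s and contact force between the fingers and lid below 0.05 N).
It also fails if it takes over 64 s, if anything falls off the work surface, if the arm or the gripper's body presses on something with over 40 N, if the wrist force passes 120 N, or if a joint passes its speed limit or range.

## Working session

There is one attempt and no reset: what is moved stays moved. The work goes in short steps, each a Python script; the robot and the scene stay as the last script left them, time stands still between calls to the robot, and variables do not carry over. Pictures are saved under pics/ and viewed, about 8 in all and at most 12, crops included, and the job is handed in when it is done.

```bash
ls; mkdir -p pics
python3 - <<'E'
from rig import *
import cv2,numpy as np
for n in("scene","top"):
    cv2.imwrite(f"pics/{n}0.png",camera(n)[:,:,::-1]); c=get_calibration(n); print(n,np.round(c["intrinsics"],1).tolist(),np.round(c["world_from_camera"],3).tolist())
s=sense();print(s["time_s"],s["tool_pos"],np.round(s["ee_rot"],3).tolist(),s["gripper_width"],s["contact_force"])
a=cv2.imread("pics/scene0.png");b=cv2.imread("pics/top0.png")
cv2.imwrite("pics/s0.png",cv2.resize(a,(800,600),interpolation=cv2.INTER_CUBIC));cv2.imwrite("pics/t0.png",cv2.resize(b,(800,600),interpolation=cv2.INTER_CUBIC))
E
```

```text
pics
scene [[372.7, 0.0, 257.4], [0.0, 372.7, 189.4], [0.0, 0.0, 1.0]] [[-0.49, 0.52, -0.699, 1454.029], [0.872, 0.308, -0.381, 472.422], [0.017, -0.796, -0.604, 969.419], [0.0, 0.0, 0.0, 1.0]]
top [[346.4, 0.0, 253.7], [0.0, 346.4, 192.2], [0.0, 0.0, 1.0]] [[-0.011, -0.987, 0.159, 317.303], [-1.0, 0.011, 0.004, -68.277], [-0.006, -0.159, -0.987, 1226.207], [0.0, 0.0, 0.0, 1.0]]
0.1 [200.52426005 617.78275523 238.42420546] [[-0.951, 0.309, -0.0], [0.309, 0.951, -0.002], [-0.0, -0.002, -1.0]] 85.24790636633003 [ 0.20251201 -0.00690949 -0.08327356]
```

View pics/t0.png

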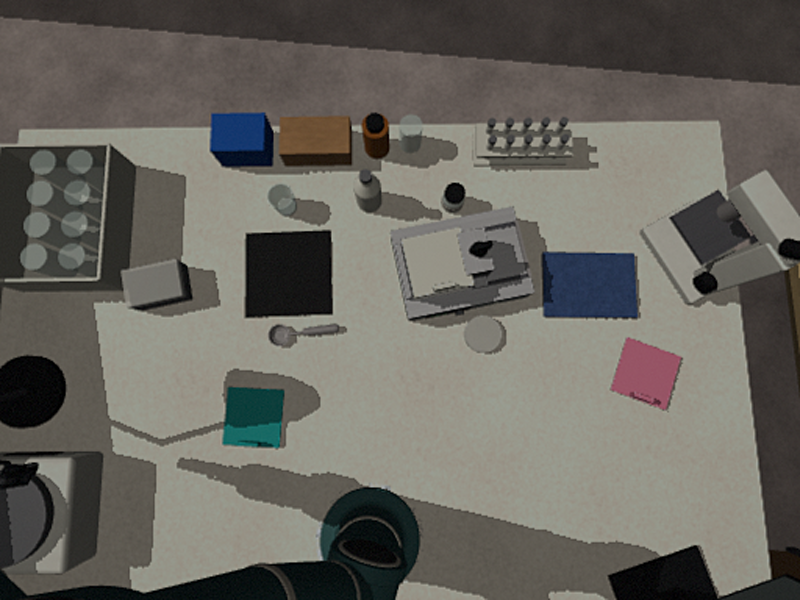

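View pics/s0.png

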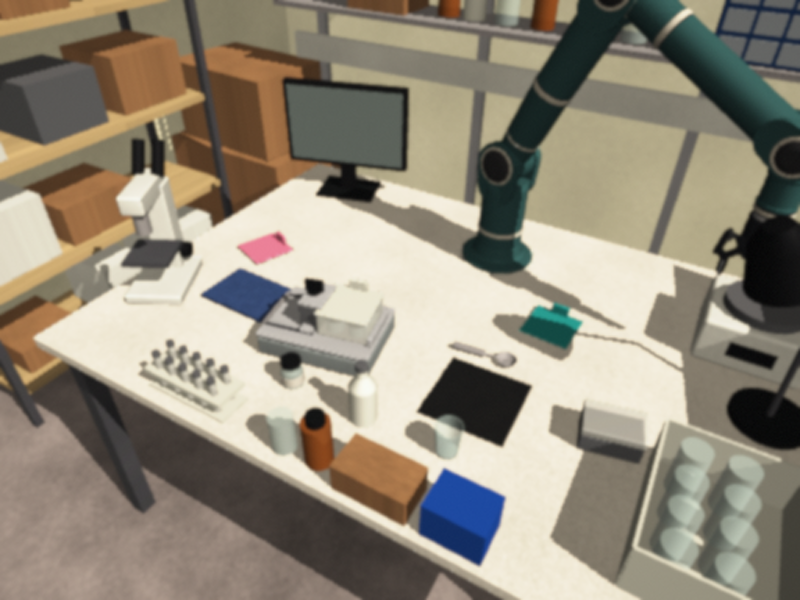

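The top view (800x600) shows the mat at (288,274), the clamped tub at (432,262), the knob at (482,248), the dish at (485,335), the specimen jar at (453,195) and the wash bottle at (368,190). Next I'll zoom in on the shaker and measure the mat.

```bash
cat > h.py <<'E'
from rig import *
import cv2,numpy as np
def ray(n,u,v,z):
    c=get_calibration(n);K=c["intrinsics"];T=np.array(c["world_from_camera"])
    d=T[:3,:3]@np.linalg.solve(np.array(K),[u,v,1.]);o=T[:3,3]
    return o+d*(z-o[2])/d[2]
def proj(n,p):
    c=get_calibration(n);T=np.linalg.inv(np.array(c["world_from_camera"]))
    q=np.array(c["intrinsics"])@(T[:3,:3]@np.array(p,float)+T[:3,3]);return q[:2]/q[2]
def crop(im,x,y,w,h,W,H):
    return cv2.resize(im[y:y+h,x:x+w],(W,H),interpolation=cv2.INTER_CUBIC)
E
python3 - <<'E'
from h import *
a=cv2.imread("pics/scene0.png");b=cv2.imread("pics/top0.png")
A=crop(a,155,170,105,75,800,571);B=crop(b,245,130,100,75,800,600)
cv2.imwrite("pics/s1.png",A);cv2.imwrite("pics/t1.png",cv2.convertScaleAbs(B,alpha=1.3))
g=b.max(2);m=((g<45)*255).astype('uint8')
for c in cv2.findContours(m,0,2)[0]:
    if cv2.contourArea(c)>1500:
        r=cv2.minAreaRect(c);print(r);bx=cv2.boxPoints(r);P=np.array([ray("top",*p,4) for p in bx]);print(np.round(P,0).tolist(),P.mean(0))
E
```

```text
((450.0, 366.0), (34.0, 122.0), 90.0)
[[-19.0, -508.0, 4.0], [-23.0, -912.0, 4.0], [-128.0, -898.0, 4.0], [-124.0, -500.0, 4.0]] [ -73.38351224 -704.37947217    4.        ]
((227.21084594726562, 357.1986389160156), (71.45137786865234, 94.74282836914062), 49.30447006225586)
[[-50.0, 227.0, 4.0], [146.0, -12.0, 4.0], [-30.0, -166.0, 4.0], [-216.0, 71.0, 4.0]] [-37.55771074  29.73852751   4.        ]
((91.5, 338.5), (183.0, 89.0), 0.0)
[[-113.0, 779.0, 4.0], [171.0, 809.0, 4.0], [165.0, 182.0, 4.0], [-118.0, 176.0, 4.0]] [ 26.08504351 486.41801349   4.        ]
((20.5, 250.0), (41.0, 46.0), 0.0)
[[241.0, 817.0, 4.0], [400.0, 834.0, 4.0], [398.0, 688.0, 4.0], [240.0, 674.0, 4.0]] [319.84693592 753.25034756   4.        ]
((183.99755859375, 174.89540100097656), (53.543663024902344, 55.24087905883789), 88.66777801513672)
[[679.0, 292.0, 4.0], [681.0, 91.0, 4.0], [484.0, 84.0, 4.0], [482.0, 281.0, 4.0]] [581.43290794 187.23183232   4.        ]
```

View pics/t1.png

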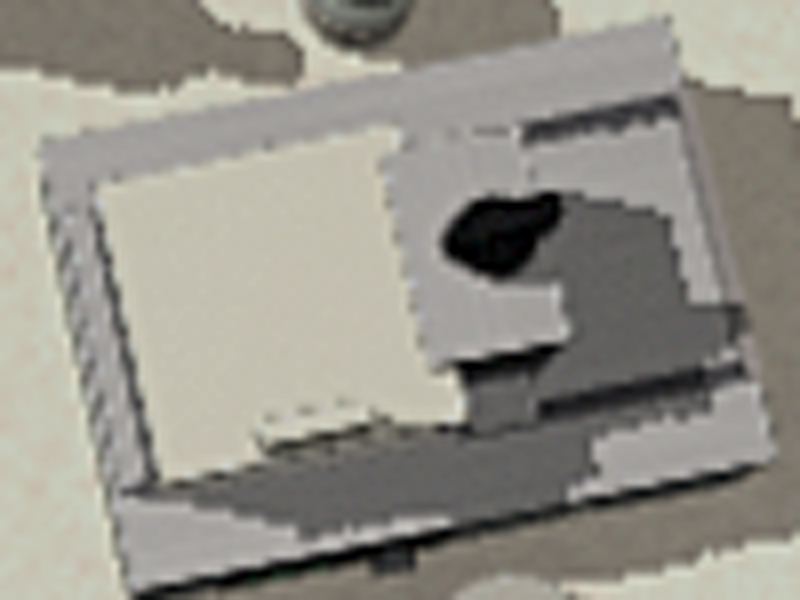

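View pics/s1.png

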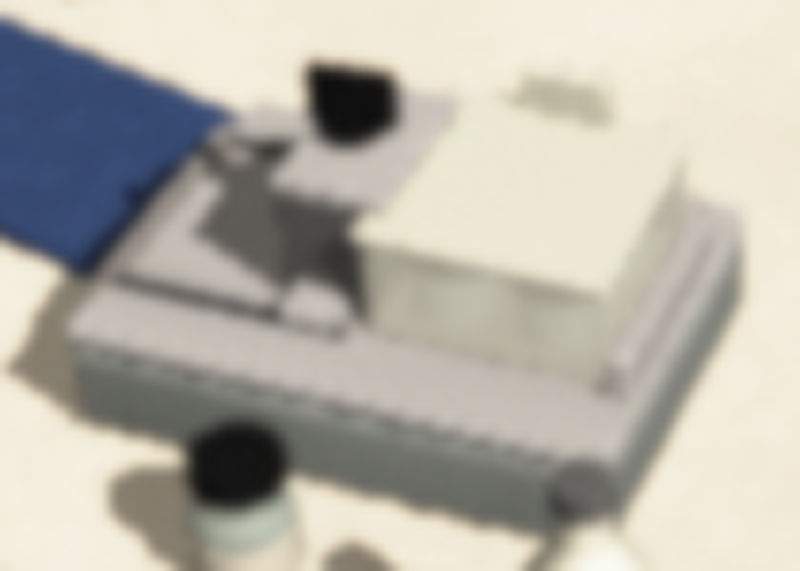

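Crop t1 shows the lid plate corners at about (97,188), (160,485), (465,420). The jaw plate runs (400,130)-(520,125)-(570,335)-(435,365), the knob is at (500,235), and the tab is at the lower edge, (265-375, 410). Scene crop s1 has the knob at (350,100) and the tab at (565,95). Casting rays next.

Run:
```python
from h import *
def T(x,y,z): return ray("top",245+(x+.5)/8-.5,130+(y+.5)/8-.5,z)
def S(x,y,z): return ray("scene",155+(x+.5)*105/800-.5,170+(y+.5)*75/571-.5,z)
def pr(l,P):
    print(l,np.round(P,1)[:, :2].tolist(),"len",[round(float(np.linalg.norm(P[i+1]-P[i])),1) for i in range(len(P)-1)],"ang",[round(float(np.degrees(np.arctan2(*(P[i+1]-P[i])[[1,0]]))),1) for i in range(len(P)-1)])
pr("platform",np.array([T(42,145,70),T(672,20,70),T(775,460,70),T(125,580,70)]))
pr("lid top",np.array([T(97,188,135),T(160,485,135),T(465,420,135)]))
pr("lid scene",np.array([S(683,165,135),S(600,290,135),S(360,240,135)]))
pr("jawplate top",np.array([T(435,365,145),T(570,335,145),T(520,125,145),T(388,150,145)]))
pr("tab top top",np.array([T(262,425,162),T(375,402,162)]))
pr("tab scene top",np.array([S(528,75,162),S(608,88,162)]))
for n,x,y,w,h in(("top",295,150,24,18),("scene",190,175,22,20)):
    im=cv2.imread(f"pics/{n}0.png")[y:y+h,x:x+w].max(2);m=((im<40)*255).astype('uint8')
    c=max(cv2.findContours(m,0,2)[0],key=cv2.contourArea);print(n,(c[:,0]+[x,y]).tolist())
```

```text
platform [[659.2, -52.0], [712.0, -326.1], [517.6, -360.9], [469.6, -85.3]] len [279.1, 197.5, 279.8] ang [-79.1, -169.9, 99.9]
lid top [[621.7, -75.1], [499.1, -98.8], [524.1, -221.3]] len [124.8, 125.0] ang [-169.1, -78.5]
lid scene [[523.0, -90.3], [622.6, -74.6], [648.6, -190.0]] len [100.8, 118.2] ang [8.9, -77.3]
jawplate top [[544.6, -208.7], [556.1, -262.9], [643.0, -246.1], [633.3, -192.6]] len [55.4, 88.5, 54.4] ang [-77.9, 10.9, 100.3]
tab top top [[517.9, -138.2], [526.5, -182.6]] len [45.2] ang [-79.0]
tab scene top [[529.8, -173.9], [519.1, -134.8]] len [40.6] ang [105.3]
top [[312, 154], [311, 155], [304, 155], [301, 158], [301, 161], [302, 162], [303, 162], [304, 163], [306, 163], [307, 164], [308, 164], [311, 161], [311, 160], [314, 157], [314, 154]]
scene [[197, 180], [197, 185], [199, 187], [202, 187], [203, 186], [204, 186], [205, 185], [205, 182], [204, 181], [203, 181], [202, 180]]
```

Everything agrees: the shaker is yawed about 10.5°, the lid plate measures 125 mm and the tab 45 mm. The lid centre is about (573,-148), the lip middle (589,-200), the knob axis (595.5,-234.5), and the mat centre (581,187). Next I'll go above the knob, check IK for the turn, grip it and read the force.

```bash
cat >> h.py <<'E'
def R(a):
    a=np.radians(a);y=np.array([np.cos(a),np.sin(a),0]);z=np.array([0,0,-1.]);return np.c_[np.cross(y,z),y,z]
def st(l=""):
    s=sense();r=s["ee_rot"];print(l,round(s["time_s"],2),np.round(s["tool_pos"],1),"yaw",round(float(np.degrees(np.arctan2(r[1][1],r[0][1]))),1),"w",round(s["gripper_width"],1),"F",np.round(s["contact_force"],1),"M",np.round(s["torque"],2));return s
E
python3 - <<'E'
from h import *
p=[595.5,-234.5]
for o in(0,180):
    print(o,[None if (q:=ik([*p,163],R(a+o))) is None else np.round(q,0).tolist() for a in(16,50,90)], ik([518,-159,145],R(10.5+o)))
E
```

```text
0 [[-18.0, 41.0, 54.0, 99.0, -38.0, 60.0, 65.0], [-12.0, 36.0, 44.0, 99.0, -30.0, 57.0, 93.0], [-6.0, 34.0, 34.0, 99.0, -22.0, 55.0, 127.0]] [-25.3239295   30.71503786  50.60686681 113.98704058 -31.12532391
  49.78484726  52.78809826]
180 [[-27.0, 56.0, 77.0, 100.0, -57.0, 73.0, -101.0], [-23.0, 46.0, 64.0, 100.0, -45.0, 65.0, -75.0], [-23.0, 46.0, 64.0, 100.0, -45.0, 65.0, -35.0]] [ -38.79260625   48.7738955    77.04692467  114.58885042  -54.17534757
   64.68931388 -106.8960297 ]
```

Run:
```python
from h import *
p=[595.5,-234.5]
s=sense();move_linear([200.5,617.8,320])
reach([*p,320],R(16));st("above")
move_linear([*p,190],v=120);st("190")
move_linear([*p,163],v=50);st("down")
cv2.imwrite("pics/t2.png",crop(camera("top"),200,90,180,135,800,600)[:,:,::-1])
command_gripper(0);st("closed")
cv2.imwrite("pics/s2.png",crop(camera("scene"),130,120,160,120,800,600)[:,:,::-1])
```

```text
above 4.08 [ 595.9 -233.5  319.8] yaw 16.1 w 85.4 F [0.2 0.  0.6] M [-0.03  0.02 -0.  ]
190 5.31 [ 596.  -234.9  190.9] yaw 16.0 w 85.0 F [-0.2 -0.2 -0.9] M [-0.   -0.03 -0.01]
down 6.0 [ 595.5 -234.7  163. ] yaw 16.0 w 85.4 F [ 0.6 -0.8  0.1] M [-0.02  0.01 -0.01]
closed 6.72 [ 596.1 -234.3  163.3] yaw 16.0 w 10.9 F [1.6 0.5 0.3] M [ 0.09 -0.36  0.05]
```

View pics/s2.png

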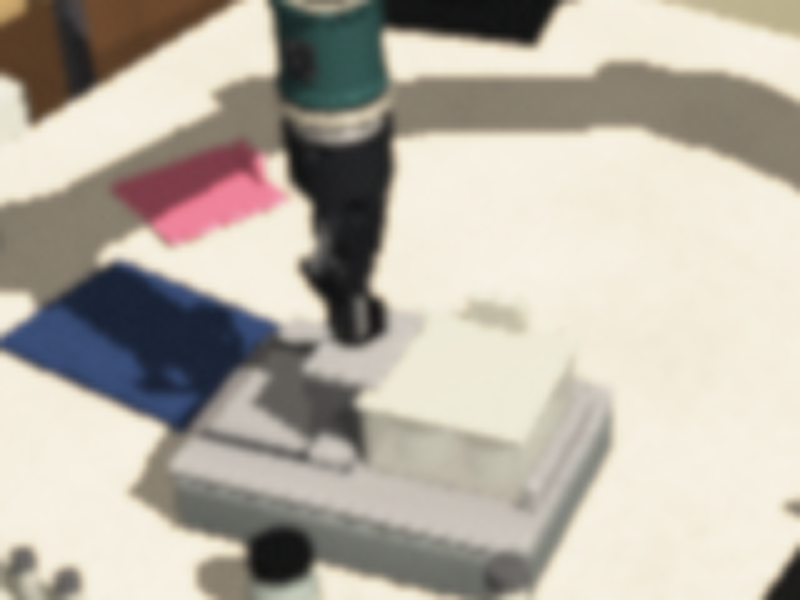

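The picture shows the fingers at (355,310) on the knob. The width is 11 mm (the bar is 12 mm) and side forces are low, so the grip is good. Turning it now.

Run:
```python
from h import *
p=[596,-234.5,163]
for a in list(range(24,88,8))+[88,90]:
    reach(p,R(a));s=st()
    if np.linalg.norm(s["contact_force"])>30 or abs(s["torque"][2])>2: print("stop");break
```

```text
7.02 [ 596.2 -234.4  163.3] yaw 23.8 w 11.1 F [1.2 0.9 1.8] M [ 0.23 -0.2   0.14]
 7.27 [ 596.3 -234.4  163.3] yaw 31.7 w 10.7 F [1.9 0.6 2.6] M [ 0.22 -0.26  0.13]
 7.52 [ 596.3 -234.4  163.2] yaw 39.6 w 11.0 F [2.5 1.2 3.8] M [ 0.23 -0.34  0.16]
 7.77 [ 596.4 -234.5  163.2] yaw 47.6 w 10.9 F [2.2 1.5 3.5] M [ 0.31 -0.44  0.09]
 8.02 [ 596.4 -234.5  163.2] yaw 55.6 w 10.8 F [2.2 1.3 4.4] M [ 0.33 -0.57  0.08]
 8.27 [ 596.5 -234.5  163.2] yaw 63.6 w 10.9 F [3.3 1.7 3.8] M [ 0.3  -0.77  0.07]
 8.52 [ 596.5 -234.4  163.2] yaw 71.6 w 11.1 F [5.  2.1 4.4] M [ 0.32 -0.93  0.12]
 8.77 [ 596.5 -234.4  163.2] yaw 79.6 w 11.0 F [5.9 2.1 5.3] M [ 0.37 -0.98  0.11]
 9.02 [ 596.6 -234.4  163.2] yaw 87.7 w 11.0 F [4.2 1.6 5.9] M [ 0.39 -0.99  0.07]
 9.27 [ 596.6 -234.4  163.2] yaw 89.7 w 10.7 F [4.7 3.2 5.8] M [ 0.35 -1.01  0.08]
```

The knob followed at about 0.1 N m, reaching roughly 1.38 rad. Sliding the jaw now, watching the force.

Run:
```python
from h import *
p=np.array([596,-234.5,163]);d=np.array([.182,-.983,0]);n=np.array([.983,.182,0])
dwell(.15)
for k in(8,16,24,32,40,48,53,56,58,60,62,64):
    move_linear(p+d*k,v=40);s=st(k);F=np.array(s["contact_force"]);t=F@n;print("  along",round(F@d,1),"lat",round(t,1))
    if abs(t)>5: p=p+n*np.clip(t*.1,-1,1)
    if F@d<-18: print("end");break
```

```text
8 9.77 [ 598.1 -242.6  163.2] yaw 89.7 w 10.9 F [5.3 0.3 4.6] M [ 0.27 -1.08  0.12]
  along 0.6 lat 5.3
16 10.12 [ 599.7 -250.6  163.2] yaw 89.7 w 11.0 F [4.8 0.9 5.4] M [ 0.19 -0.87  0.11]
  along -0.0 lat 4.9
24 10.47 [ 601.2 -258.4  163.2] yaw 89.7 w 11.0 F [4.1 1.1 4.4] M [ 0.16 -1.01  0.  ]
  along -0.3 lat 4.2
32 10.82 [ 602.7 -266.2  163.2] yaw 89.7 w 11.0 F [4.1 1.2 5.2] M [ 0.2  -0.96  0.04]
  along -0.4 lat 4.2
40 11.17 [ 604.3 -274.   163.2] yaw 89.7 w 11.4 F [ 5.4 -0.2  5.4] M [ 0.22 -1.    0.03]
  along 1.1 lat 5.3
48 11.52 [ 605.8 -281.9  163.2] yaw 89.7 w 10.9 F [3.6 1.2 6.6] M [ 0.13 -0.79  0.02]
  along -0.6 lat 3.8
53 11.79 [ 606.7 -286.7  163.2] yaw 89.7 w 11.1 F [3.9 1.4 6.1] M [ 0.2  -0.75  0.02]
  along -0.7 lat 4.1
56 12.04 [ 607.3 -289.3  163.2] yaw 89.7 w 10.9 F [3.9 1.9 7.2] M [ 0.3  -0.73  0.02]
  along -1.2 lat 4.2
58 12.29 [ 607.6 -291.1  163.2] yaw 89.7 w 10.8 F [3.4 2.8 6.6] M [ 0.33 -0.69  0.01]
  along -2.1 lat 3.8
60 12.54 [ 607.9 -292.4  163.2] yaw 89.7 w 10.7 F [1.5 3.2 6.6] M [ 0.64 -0.54  0.01]
  along -2.8 lat 2.1
62 12.79 [ 607.9 -292.5  163.2] yaw 89.8 w 11.1 F [ 0.1  7.  11.4] M [ 1.54 -0.08 -0.05]
  along -6.8 lat 1.3
64 13.04 [ 608.  -292.6  163.1] yaw 89.8 w 10.8 F [-2.3 11.6 12.8] M [ 2.31  0.4  -0.15]
  along -11.8 lat -0.1
```

It stalled at about 59 mm of travel, which is the end stop. Releasing, rising, and checking with both cameras.

Run:
```python
from h import *
move_linear([607.9,-292.5,163],v=40);command_gripper(85);st("open")
move_linear([607.9,-292.5,300],v=200);reach([430,0,330],R(10.5));st("away")
a=camera("scene");b=camera("top");cv2.imwrite("pics/sc3.png",a[:,:,::-1]);cv2.imwrite("pics/tp3.png",b[:,:,::-1])
A=crop(a,150,160,120,90,400,300);B=crop(b,235,125,110,82,800,600);
cv2.imwrite("pics/t3.png",cv2.convertScaleAbs(B[:,:,::-1],alpha=1.2));cv2.imwrite("pics/s3.png",A[:,:,::-1])
```

```text
open 14.02 [ 607.8 -292.5  163. ] yaw 90.0 w 85.0 F [ 0.2  0.5 -0.5] M [ 0.01  0.04 -0.03]
away 16.7 [ 4.302e+02 -2.000e-01  3.300e+02] yaw 10.5 w 85.1 F [ 0.7  0.  -0.1] M [-0.   -0.03  0.  ]
```

View pics/t3.png

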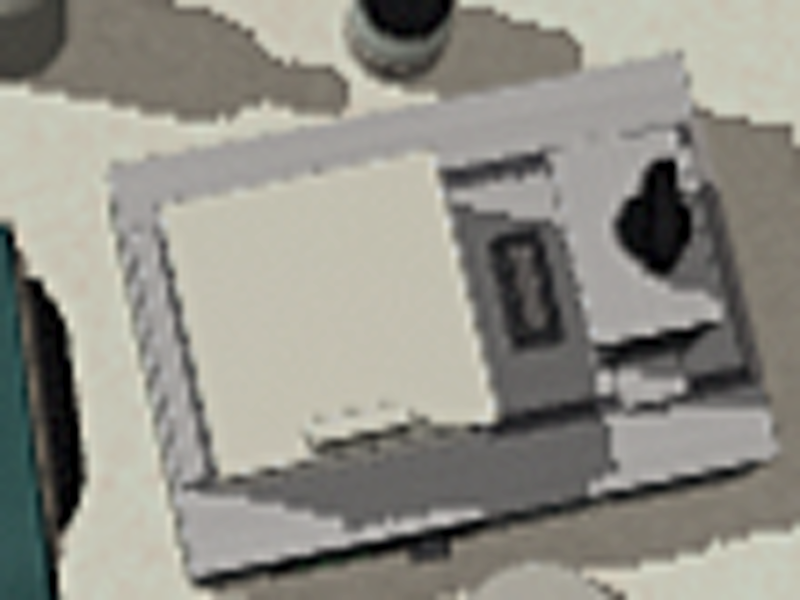

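The jaw is back: its lip at (555-600, 150-345) is well clear of the lid edge at (435-495, 155-422). The knob bar now points up the image. The lid is still seated, with its tab at (305-410, 415). Re-measuring the lid from this picture before gripping.

Run:
```python
from h import *
f=110/800;g=82/600
T=lambda x,y,z: ray("top",235+(x+.5)*f-.5,125+(y+.5)*g-.5,z)
P=np.array([T(160,207,135),T(432,152,135),T(495,422,135),T(215,478,135)])
print(np.round(P,1).tolist(),P.mean(0),[np.linalg.norm(P[i]-P[i-1]).round(1) for i in range(4)])
ex=((P[0]-P[3])+(P[1]-P[2]));ey=(P[0]-P[1])+(P[3]-P[2]);print("yaw",np.degrees(np.arctan2(ex[1],ex[0])),np.degrees(np.arctan2(-ey[0],ey[1])))
ex/=np.linalg.norm(ex);print("tab pred",P.mean(0)-56*ex, "seen",T(304,440,162),T(410,415,162),T(310,415,162),T(410,402,162))
print("spoon",ray("top",182,215,5),"bottle",ray("top",235,125,80),"jar bystander",ray("top",290,128,40))
```

```text
[[622.4, -74.8, 135.0], [646.2, -196.9, 135.0], [523.5, -221.1, 135.0], [500.1, -97.4, 135.0]] [ 573.01442592 -147.55756656  135.        ] [np.float64(124.4), np.float64(124.5), np.float64(125.0), np.float64(125.9)]
yaw 10.825806505030046 10.86921094552046
tab pred [ 518.01107176 -158.07569522  135.        ] seen [ 511.52631749 -135.15792632  162.        ] [ 521.84654135 -180.92253255  162.        ] [ 522.35092555 -137.96456735  162.        ] [ 527.50298999 -181.07941586  162.        ]
spoon [435.16605925 190.93674871   5.        ] bottle [738.10775592  -1.6393295   80.        ] jar bystander [ 739.09142808 -195.84043766   40.        ]
```

Run:
```python
from h import *
p=np.array([518.5,-158.5]);r=R(10.8)
reach([*p,260],r);move_linear([*p,185],v=150);command_gripper(50);st("185");move_linear([*p,148],v=50);st("down")
command_gripper(0);s=st("closed")
F=np.array(s["contact_force"])
move_linear([*p,156],v=30);st("up8")
move_linear([*p,180],v=50);st("up32")
a=camera("scene");cv2.imwrite("pics/s4.png",crop(a,150,120,160,120,800,600)[:,:,::-1])
```

```text
185 18.69 [ 518.6 -158.5  185.3] yaw 10.8 w 49.7 F [ 0.4  0.9 -1. ] M [ 0.05  0.03 -0.01]
down 19.58 [ 518.7 -158.7  148.2] yaw 10.8 w 50.1 F [-0.6 -1.1 -0.2] M [ 0.02 -0.02  0.01]
closed 20.02 [ 518.8 -158.5  148.4] yaw 10.8 w 8.8 F [0.5 0.6 3.1] M [0.08 0.04 0.03]
up8 20.44 [ 518.4 -158.4  156. ] yaw 10.8 w 9.1 F [ 0.3  0.4 -2.8] M [-0.02  0.03  0.06]
up32 21.07 [ 518.5 -158.3  180.1] yaw 10.8 w 8.8 F [ 0.2 -0.2 -1.1] M [-0.    0.01  0.01]
```

View pics/s4.png

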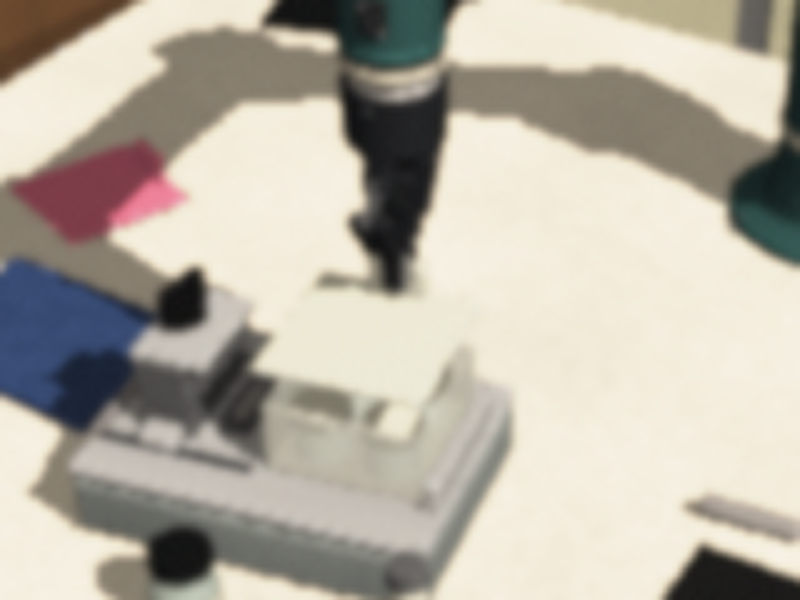

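The lid is lifted and level at (370,330), and the tub with its jars is still in place at (370,430). Carrying it to the mat.

Run:
```python
from h import *
p=[528,188]
move_linear([518.5,-158.5,250],v=120)
move_linear([*p,250],v=140,orientation=R(0));st("over")
move_linear([*p,60],v=100);st("60")
move_linear([*p,34],v=40)
F0=np.array(sense()["contact_force"])[2]
for z in np.arange(32,24,-1.):
    move_linear([*p,z],v=15);s=st(z)
    if s["contact_force"][2]-F0>3: break
cv2.imwrite("pics/s5.png",crop(camera("scene"),230,180,160,120,800,600)[:,:,::-1])
```

```text
over 24.48 [528.1 187.4 250.1] yaw -0.1 w 8.8 F [-0.2 -0.  -1.1] M [-0.03  0.07  0.04]
60 26.53 [528.3 188.2  60.4] yaw 0.0 w 8.6 F [-0.5 -0.6 -1. ] M [-0.01  0.13  0.09]
32.0 27.62 [528. 188.  32.] yaw 0.0 w 9.0 F [-0.3 -0.5 -1.3] M [ 0.01  0.09 -0.03]
31.0 27.87 [528. 188.  31.] yaw 0.0 w 8.5 F [-0.1  0.4 -0.8] M [-0.01  0.08 -0.01]
30.0 28.12 [528.  188.   29.9] yaw -0.0 w 8.3 F [ 0.6 -0.5 -1.3] M [ 0.05  0.01 -0.02]
29.0 28.37 [527.9 187.9  28.9] yaw -0.0 w 8.7 F [ 0.7  0.5 -1.5] M [0.02 0.12 0.02]
28.0 28.62 [528.2 188.   28.4] yaw -0.0 w 8.7 F [-2.3  0.2  4.6] M [-0.05  0.41 -0.02]
```

View pics/s5.png

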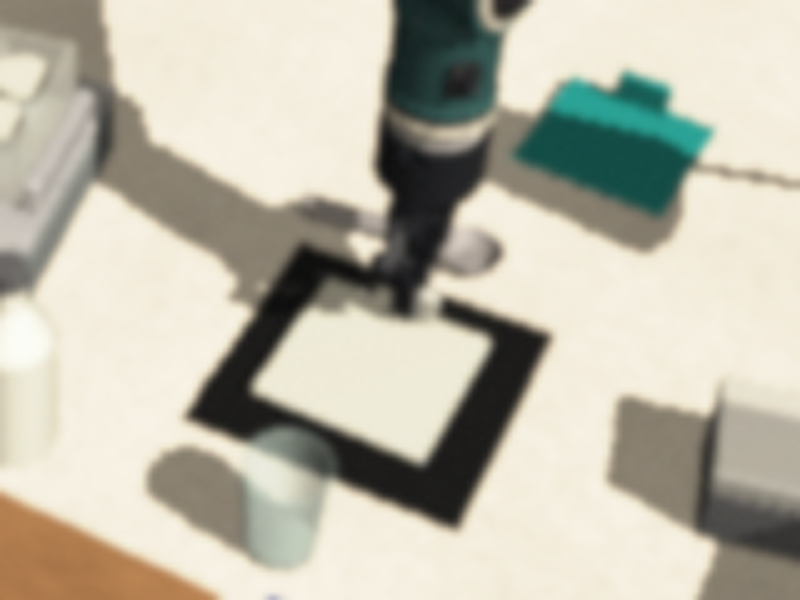

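The lid (250-490, 290-465) sits inside the black mat with an even margin, and contact came at the predicted height. Opening part way, because the spoon is just behind the tab, then rising and checking.

Run:
```python
from h import *
command_gripper(32);st("open");move_linear([528,188,120],v=60);move_linear([528,188,300],v=200);reach([430,0,380],R(0));reach([300,-330,400],R(0)) if ik([300,-330,400],R(0)) is not None else print("no");dwell(.3);st()
b=camera("top");cv2.imwrite("pics/t6.png",cv2.resize(b,(800,600),interpolation=cv2.INTER_CUBIC)[:,:,::-1])
g=b[:,:,::-1].copy();m=((g[135:220,150:222].min(2)>120)*255).astype('uint8')
for c in cv2.findContours(m,0,2)[0]:
    if 500<cv2.contourArea(c)<2000:
        P=np.array([ray("top",*(q+[150,135]),15) for q in cv2.boxPoints(cv2.minAreaRect(c))]);print(P.round(0).tolist(),P.mean(0))
```

```text
open 29.02 [528.  188.   27.9] yaw -0.0 w 32.1 F [-0.2 -0.1  0.4] M [ 0.02  0.01 -0.04]
 34.29 [ 300.4 -329.6  400. ] yaw 0.1 w 32.1 F [ 1.2  1.  -0.3] M [ 0.01 -0.03  0.02]
```

View pics/t6.png

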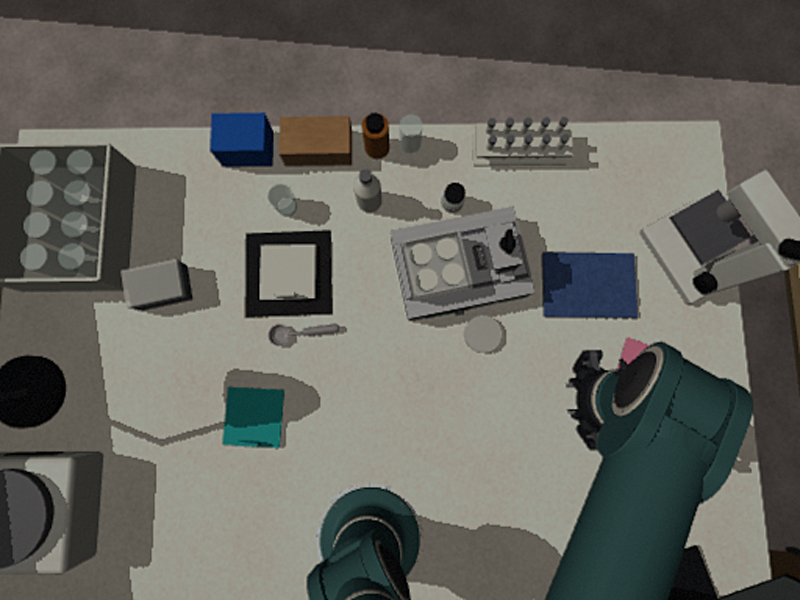

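The lid lies centred on the mat at (288,272), inside its borders. The tub stands open at (437,263), the jaw is back at (508,240), the bystanders are where they were, and the arm is clear.

```bash
python3 -c "
from rig import *
close_job()"
```

```text
the job is handed in; nothing more can be done
```

I finished the job and handed it in at about 34 s of robot time; no verdict is reported.

**What I did:**
- **Knob:** I turned it counter-clockwise to about 1.38 rad, judged from the gripper's angle.
- **Jaw:** I slid it back about 59 mm, until it stalled at its end.
- **Lid:** I lifted it level by its tab and set it down on the mat at 15 mm/s. Contact came at the expected height, with about 5 N.

**Last checks:**
- **Lid:** The final top view shows it right way up and centred on the mat, with a border all round.
- **Jaw and knob:** The jaw is still back and the knob free.
- **Tub:** It is still standing in place on the shaker.
- **Bystanders:** The ones in view are where they were.
- **Robot:** The arm is clear and touching nothing.

**What failed:** My automatic measurement of the lid's final position found no matching outline. Its placement is therefore judged by eye and from the release position (528, 188 mm), which puts its middle within about 5 mm of the mat's. No readings disagreed.

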